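# Slide the tongued plate off the granite and lay it on the measuring stage

### The job

Without lifting it, slide the flat aluminium plate that has the tongue and the rectangular window across the granite, past the parts standing there, until most of its tongue sticks out over the granite edge that faces the measuring stage, and leave it lying flat there a moment. Then lift it clear from there and lay it flat on the round stage without dropping it, its window centred over the stage's lit window and lined up with it (either way round), and let go. Leave the blank plate with the cylinder on it and all the other things where they are.

Things in the scene. Friction and masses are not known exactly. Their poses are not given: they have to be found in the camera images.
- plate: The part to move: loose aluminium paddle 6 mm thick, 0.1-0.22 kg. Main part 110 (own x) by 95 mm (own y), through window 66 (x) by 36 (y) in its middle; a tongue 45 wide (x), 50 long runs on from its -y side, to y = -97.5 mm. Origin: window centre, underside; z up. Centre of mass 16 mm from it towards the tongue. Starts flat on the granite, tongue within 30 deg of the granite's -y.
- tongue_end (a point): Middle of the plate's tongue end, half way up its thickness (97.5 mm from the plate's origin along its -y).
- granite: Fixed dark granite surface plate, 300 mm (x) by 360 mm (y), 60 mm high. Origin: centre of its underside on the table; its top is at z = 60 mm. Its edge at own y = -180 mm faces the measuring stage: the tongue must stick out past this edge.
- blank: Plain square aluminium plate 100 x 100 x 6 mm, loose, lying on the granite near the edge that faces the stage, on the left or the right half; it carries the cylinder and must stay put. Origin: centre of its underside. The other half of that edge is free.
- cylinder_square: Plain steel cylinder 50 mm in diameter, 100 mm high, 0.6 kg, standing loose on the blank plate; leave it. Origin: centre of its underside.
- stage: Fixed stage: housing 110 x 110 x 30 mm, a column 80 mm wide and, 60 to 75 mm above the table, a dark round table 96 mm in diameter, flat top at z = 75 mm, with a flush lit window 56 (own x) by 26 mm (own y) in its middle. Origin: on its axis, at table height. The plate's x is to lie along the stage's x, either way round; its tongue then sticks out past the round table.
- stage_top (a point): Centre of the stage's flat top, where the plate's origin (window centre) must come to rest; axes as the stage's.
- v_block: Steel vee block 70 x 50 x 45 mm loose on the table; bystander, leave it. Origin: centre of its underside.
- gauge_case: Closed wooden case 70 x 110 x 43 mm loose on the table; bystander, leave it. Origin: centre of its underside.
- cleaner: White bottle 56 mm in diameter, 140 mm high, standing loose on the table; bystander, leave it. Origin: centre of its underside.
Mind the look-alikes: they are no part of the job. Leave any black look-alike of the plate alone.

How it is judged:
On the way, in this order (a step that is already met when the one before it is completed fails the run):
1. the plate lies flat on the granite with its tongue sticking out at least 25 mm past the edge that faces the stage (y of tongue_end in the frame of granite below -0.205 m and z of plate in the frame of granite between 0.057 and 0.064 m and angle between plate's own z axis and vertical below 0.07 rad and x of plate in the frame of granite between -0.15 and 0.15 m), for 0.2 s.
2. the plate is lifted clear, at least 15 mm above the granite's top (z of plate in the frame of granite above 0.075 m), for 0.1 s.
At the end, for the whole second after the job is handed in: Plate flat on the stage (within 4 mm, 4 deg), window centre within 12 mm of the stage axis, its x within 0.17 rad of the stage's x either way round, still and released; blank and upright cylinder within 15 mm of their start, vee block, case and bottle within 20 mm (horizontal distance between plate and stage below 0.012 m and z of plate in the frame of stage_top between -0.003 and 0.004 m and angle between plate's own z axis and vertical below 0.07 rad and angle between the x axis of plate and the x axis of stage, either way round below 0.17 rad and linear speed of plate below 0.02 m/s and contact force between the fingers and plate below 0.05 N and distance of each of blank, cylinder_square from where it was at the start of the episode below 0.015 m and distance of each of v_block, gauge_case, cleaner from where it was at the start of the episode below 0.02 m and angle between cylinder_square's own z axis and vertical below 0.1 rad); the robot touches nothing.
It fails at once if the plate is lifted off the granite (12 to 40 mm up) while its tongue is not yet past the edge (z of plate in the frame of granite between 0.072 and 0.1 m and y of tongue_end in the frame of granite above -0.185 m and x of plate in the frame of granite between -0.15 and 0.15 m and y of plate in the frame of granite below 0.2 m).
It fails at once if the plate is let go more than 20 mm above the stage (dropped) (z of plate in the frame of stage_top above 0.02 m and horizontal distance between plate and stage below 0.09 m and contact force between the fingers and plate below 0.02 N).
It fails at once if the cylinder is knocked over (angle between cylinder_square's own z axis and vertical above 0.5 rad).
It also fails if it takes over 54 s, if anything falls off the work surface, if the arm or the gripper's body presses on something with over 40 N, if the wrist force passes 120 N, or if a joint passes its speed limit or range.

### The arm

A 7-joint arm with a two-finger parallel gripper is mounted at the origin on the work surface. World frame = base frame: x ahead of the robot, y to its left, z up, the work surface at z = 0. Lengths are in m, angles in rad, forces in N, time in s.
With the tool pointing down it reaches from about 0.4 to 0.875 m from the base axis. Payload 19.3 kg.
Tool frame: the origin (TCP) lies midway between the tips of the shut fingers; the grasp point (between the pads) lies 19 mm behind it; z points along the fingers, y is the line along which they close (so a half turn about z gives the same grasp; the last joint's range is limited). The gripper opens to 85 mm and grips with 20 to 120 N. Pads are 22 mm wide; open, the fingers measure 114 mm over their backs; the gripper's body (76 mm by 85 mm) begins 54 mm behind the grasp point. The pads swing forward as they close: fully open they stand 13 mm farther back than shut.
Start: joints at [-1.369, 0.521, -0.036, 1.599, 0.021, 1.021, -0.113], TCP at [0.168, 0.602, 0.231] pointing down, gripper open.
Joint ranges: [-2.91, 2.91], [-0.3, 2.13], [-1.5, 1.42], [0.17, 2.43], [-1.26, 4.41], [0.16, 1.93], [-2.52, 2.52]. Speed limits (rad/s): [1.89, 1.89, 2.39, 2.39, 3.01, 3.01, 3.01].

### API

Orientations are given as [roll, pitch, yaw] about the fixed x, y, z axes, in that order (R = Rz(yaw) Ry(pitch) Rx(roll)).
In Python, from workcell import bot gives the robot as it stands.
- The arm moves only by the tool move_arm, never from a script. Its argument "moves" is a list that holds one entry, the list of rows, each a list of 7 numbers: the opening, from 0 (shut) to 1 (fully open), then the shift along the tool's x, y, z in units of 1000 mm (1.0 is 1000 mm), then the turn, a rotation vector about the tool's x, y, z in units of 2 pi rad (1.0 is 2 pi rad). A call has 1 to 5 rows; each row is the pose to reach, as a shift and turn from the pose commanded when the call began, along the tool's axes at that moment, turning the shorter way round; what a row does not reach only later rows make up. A row lasts 1/10 s, in which the tool goes at most 50 mm and 8.59 degrees, less where a joint would pass 70% of its speed; a pose out of reach is approached as far as the arm can. A call with a number of a shift or a turn outside -1 to 1 is refused whole. A call with a gripper value outside its range is refused whole. The fingers move at their own pace and stop on an object; "force" is the grip in N (left out, the last holds). Time passes only in rows, so rows that repeat a pose let the fingers close. It gives the time, the measured TCP pose, the force, the opening and the grip force at its end, in the units of the state.
- bot.observe(): the state, without advancing time (a new reading comes with each control period).
- bot.grab_frame(name): name is "scene" or "top" or "wrist"; returns the picture (400x640x3 uint8, red, green, blue); there is no depth.
- bot.camera_params(name): a dict with "vertical_fov" (degrees; the focal length in pixels is half the picture's height over the tangent of half this angle, whatever the lens; pixels are square), "cx", "cy" (the principal point, pixels), "R" (3x3) and "t" (3): a world point X has camera coordinates R X + t. Camera axes: x right, y down, z forward; pixel columns grow to the right and rows downward; lengths in m; the calibration is good to about 2 mm. A picture is of the moment at which its call begins: read the wrist's pose just before it. camera_params takes no time and is no camera call; for the wrist camera it gives the pose at the moment of the call.
- bot.job_done(): hands the job in; it is judged then, once.
The state is a dict: "clock": time; "qpos": joint angles; "qd": joint speeds; "joint_efforts": joint torques, N m; "position": TCP position; "tool_rot": TCP orientation; "force": force on the tool from outside, world axes, zero at the start; "moment": the same for the moment, N m; "grip_width": finger opening in m; "finger_force": force on a finger pad.
Only numpy, scipy, OpenCV 4.12 (cv2) and the standard library are available. Lean on these libraries where they do the work, as an engineer would, in place of code of your own. Each camera call takes 0.05 s, during which the arm holds its last target. There are 200 camera calls.

## Working session

There is one attempt and no reset: what is moved stays moved. The work goes in short steps, Python scripts to look and compute and a tool call to move; the robot and the scene stay as the last step left them, time stands still between calls to the robot, and variables do not carry over. Pictures are saved under pics/ and viewed, at most 10 in all, crops included, and the job is handed in when it is done.

Besides the shell and the picture viewer there is one more tool, called after ">>>" in YAML: its name, and indented under it one key for each argument. move_arm: Moves the arm, as the interface text tells. Shifts and turns lie within -1 to 1; 1 stands for 1000 mm of shift or 2 pi rad of turn. Its arguments: {"type":"object","properties":{"moves":{"type":"array"},"force":{"type":"number"}},"required":["moves"]}

```bash
mkdir -p pics; ls; python3 - <<'E'
from workcell import bot
import cv2,numpy as np
s=bot.observe();print({k:np.round(v,3).tolist() for k,v in s.items()})
for n in("scene","top"):
    f=bot.grab_frame(n);cv2.imwrite(f"pics/{n}0.png",f[:,:,::-1])
    p=bot.camera_params(n);print(n,p)
E
```

```text
pics
{'clock': 0.0, 'qpos': [-1.369, 0.522, -0.036, 1.6, 0.021, 1.021, -0.113], 'qd': [-0.0, -0.0, -0.001, -0.0, 0.0, -0.0, -0.001], 'joint_efforts': [-0.0, -92.713, 1.98, -36.992, 0.018, 0.009, -0.0], 'position': [0.168, 0.602, 0.231], 'tool_rot': [-3.141, 0.0, 2.87], 'force': [0.306, -1.004, 0.411], 'moment': [-0.025, 0.008, 0.047], 'finger_force': 0.0, 'grip_width': 0.085}
scene {'vertical_fov': 50.69703514287123, 'cx': 319.40234563644503, 'cy': 203.57558058080093, 'R': array([[ 0.77545098,  0.63119203, -0.01650455],
       [ 0.46557978, -0.58925409, -0.66031438],
       [-0.42651055,  0.50435725, -0.75080791]]), 't': array([-0.45433313, -0.11307079,  1.62997768])}
top {'vertical_fov': 45.64699389919388, 'cx': 319.63490518125656, 'cy': 203.72053343567666, 'R': array([[ 0.00108771, -0.99993827,  0.01105798],
       [-0.98301388, -0.00309862, -0.18350505],
       [ 0.18352799, -0.01067055, -0.98295657]]), 't': array([0.10495959, 0.51331716, 1.68608155])}
```

View pics/scene0.png

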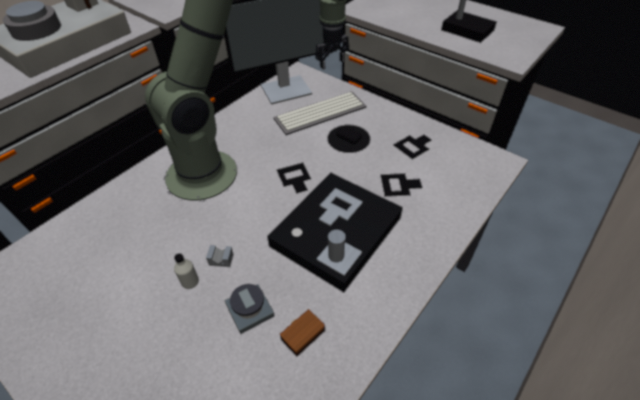

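View pics/top0.png

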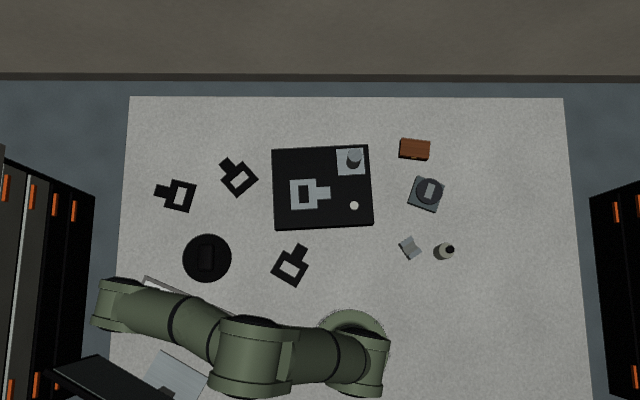

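The aluminium plate with window lies at top (305,194) with its tongue towards the granite's right edge. The three black look-alikes at (177,195), (238,178) and (291,265) are off the granite. The blank with the cylinder is at (350,160), a white disc at (354,206), the stage at (426,193). Next I measure and confirm in an enlarged crop.

```bash
cat > h.py <<'E'
import numpy as np,cv2
from workcell import bot
def ray(n,uv,z,p=None):
    p=p or bot.camera_params(n); f=200/np.tan(np.radians(p["vertical_fov"]/2))
    uv=np.atleast_2d(uv).astype(float)
    d=np.c_[(uv[:,0]-p["cx"])/f,(uv[:,1]-p["cy"])/f,np.ones(len(uv))]@p["R"]
    c=-p["R"].T@p["t"]; return (c+d*((z-c[2])/d[:,2])[:,None])[:,:2]
E
python3 - <<'E'
from h import *
im=cv2.imread("pics/top0.png");x0,y0=262,135
c=cv2.resize(im[y0:y0+130,x0:x0+200],None,fx=4,fy=4,interpolation=cv2.INTER_CUBIC);cv2.imwrite("pics/crop0.png",c)
g=cv2.cvtColor(im,cv2.COLOR_BGR2GRAY)
def comps(m,z,lab,amin=15):
    k,l,st,ce=cv2.connectedComponentsWithStats(m.astype(np.uint8))
    for i in range(1,k):
        x,y,w,h,a=st[i]
        if a>amin and 265<ce[i][0]<460 and 135<ce[i][1]<265 and w<150:
            cs,_=cv2.findContours((l==i).astype(np.uint8),cv2.RETR_CCOMP,cv2.CHAIN_APPROX_NONE)
            for q in cs:
                if len(q)<8: continue
                P=ray("top",q[:,0],z);r=cv2.minAreaRect((P*1000).astype(np.float32))
                print(lab,ce[i].round(),a,np.round(r[0],1),np.round(r[1],1),round(r[2],1))
comps(g<45,.06,"dark")
sub=np.zeros_like(g,bool);sub[150:226,276:370]=1
comps((g>110)&sub,.066,"bright")
sub[:]=0;sub[170:215,405:447]=1
comps((g>100)&(g<165)&sub,.075,"stage")
print(im[193,426],im[193,420:434,1],im[206,354])
E
```

```text
dark [410. 156.] 99 [ 694.4 -225.8] [121.8  56.8] 54.8
dark [320. 190.] 6137 [574.2  98.9] [303.5 357.5] 3.4
dark [320. 190.] 6137 [506.4 -18.2] [36.8 36.5] 0.2
dark [320. 190.] 6137 [548.8 141.2] [121.1 154.4] 3.7
dark [320. 190.] 6137 [670.6  -6.8] [111.4 110. ] 4.0
dark [352. 164.] 81 [660.7 -13.6] [46.5 33.7] 74.4
dark [428. 192.] 383 [ 557.5 -290.7] [91.9 96.3] 44.3
dark [428. 192.] 383 [ 559.6 -293.4] [37.7 69.7] 69.7
dark [303. 194.] 160 [548.3 164.8] [63.1 32.6] 0.5
dark [420. 207.] 39 [ 499.9 -259.2] [103.3   4.8] 69.7
dark [291. 265.] 711 [298.9 201.5] [104.4 138.3] 60.1
dark [291. 265.] 711 [277.7 213.4] [71.  44.8] 59.6
dark [436. 250.] 25 [ 346.  -308.8] [14.3 25.6] 87.4
dark [450. 249.] 50 [ 347.9 -357.1] [21.4 25.8] 0.1
bright [349. 162.] 473 [667.3  -5.2] [93.  98.4] 3.1
bright [349. 162.] 473 [680.8 -29.1] [13.2 13.3] 43.8
bright [349. 162.] 473 [688.5 -38.4] [10.5 11.1] 45.7
bright [307. 193.] 719 [547.5 142.8] [107.3 141.5] 0.7
bright [307. 193.] 719 [545.4 166.4] [73.9 43.5] 0.6
bright [354. 205.] 55 [505.3 -15.9] [25.3 29.3] 89.2
stage [425. 190.] 945 [ 552.9 -276.7] [149.7 167.8] 88.2
stage [425. 190.] 945 [ 548.3 -278.2] [119. 126.] 70.2
stage [429. 191.] 100 [ 557.5 -290.1] [23.8 53.1] 69.9
[118 119 112] [ 40  42  42  41  50 111 119 117 118 116 117 119 104  51] [150 157 156]
```

View pics/crop0.png

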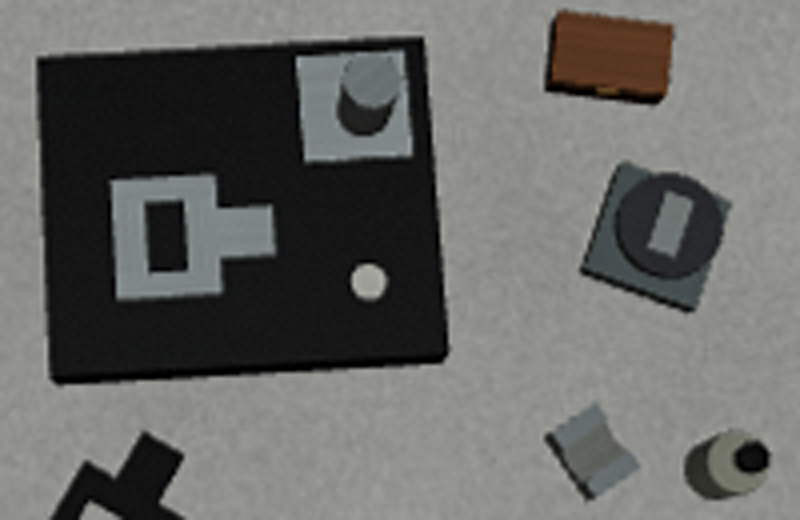

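The crop confirms it: the target is the only aluminium plate with window and tongue, at (305,194). Window centre is about (0.547, 0.165) and yaw about 0. The white disc could be in the way, so I check its height across the two views.

```bash
python3 - <<'E'
from h import *
a=cv2.imread("pics/top0.png");b=cv2.imread("pics/scene0.png")
def cen(im,x0,x1,y0,y1,th,pick=None):
    g=cv2.cvtColor(im,cv2.COLOR_BGR2GRAY)[y0:y1,x0:x1]
    k,l,st,ce=cv2.connectedComponentsWithStats((g>th).astype(np.uint8))
    i=1+np.argmax(st[1:,4]);print(st[i]);return ce[i]+[x0,y0]
u=cen(a,343,366,195,217,80);v=cen(b,285,308,222,243,110);print(u,v)
for z in(.06,.065,.07,.08,.09): print(z,ray("top",u,z),ray("scene",v,z))
# window centre check (window floor z=.06..0.066)
for n,im,bx in(("top",a,(295,312,180,208)),("scene",b,(325,360,193,214))):
    g=255-cv2.cvtColor(im,cv2.COLOR_BGR2GRAY);x0,x1,y0,y1=bx
    s=g[y0:y1,x0:x1];k,l,st,ce=cv2.connectedComponentsWithStats((s>185).astype(np.uint8))
    print(n,st[1:].tolist(),[ray(n,c+[x0,y0],.063).round(4).tolist() for c in ce[1:]])
c=cv2.resize(b[170:350,160:420],None,fx=3,fy=3,interpolation=cv2.INTER_CUBIC);cv2.imwrite("pics/crop1.png",c)
E
```

```text
[ 7  6  9  9 63]
[ 7  6 10  8 61]
[353.77777778 204.92063492] [296.44262295 231.81967213]
0.06 [[ 0.50662222 -0.01741816]] [[ 0.50418471 -0.01540676]]
0.065 [[ 0.50570058 -0.01699828]] [[ 0.50693967 -0.01811811]]
0.07 [[ 0.50477895 -0.01657839]] [[ 0.50969463 -0.02082946]]
0.08 [[ 0.50293569 -0.01573862]] [[ 0.51520455 -0.02625215]]
0.09 [[ 0.50109243 -0.01489885]] [[ 0.52071447 -0.03167485]]
top [[3, 5, 11, 18, 175]] [[[0.5468, 0.1658]]]
scene [[0, 0, 5, 5, 15], [22, 0, 13, 7, 49], [7, 5, 18, 12, 111], [29, 14, 6, 7, 26], [0, 16, 1, 2, 2]] [[[0.4793, 0.1706]], [[0.5583, 0.2298]], [[0.5432, 0.1687]], [[0.6074, 0.1759]], [[0.5189, 0.1137]]]
```

View pics/crop1.png

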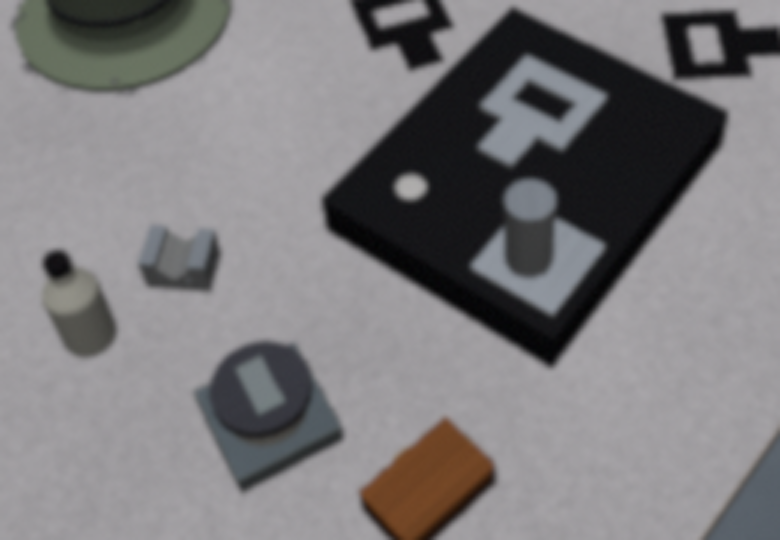

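The disc is flat at granite level (both views agree at z≈0.062), so it is just a mark on the free half. Blank, cylinder and stage are clear in this crop. Now the granite frame and the first approach.

```bash
cat >> h.py <<'E'
from scipy.spatial.transform import Rotation as Ro
def go(*tg):
    s=bot.observe();R=Ro.from_euler("xyz",s["tool_rot"]);p=np.array(s["position"])
    for x,y,z,yaw in tg:
        d=R.inv().apply(np.array([x,y,z])-p);r=(R.inv()*Ro.from_euler("xyz",[np.pi,0,yaw])).as_rotvec()/(2*np.pi)
        print(np.round(d,4).tolist(),np.round(r,4).tolist(),"t",round(s["clock"],2))
E
python3 - <<'E'
from h import *
im=cv2.imread("pics/top0.png");g=cv2.cvtColor(im,cv2.COLOR_BGR2GRAY).astype(float)
# subpixel stage-facing edge and far-x edge
E=[(np.interp(70,g[r,360:382],np.arange(360,382)),r) for r in range(152,215,4)]
T=[(c,145+np.argmax(g[136:156,c]<70)-9.5) for c in range(280,362,6)]
E=ray("top",E,.06);T=ray("top",T,.06)
e=np.polyfit(E[:,0],E[:,1],1);t=np.polyfit(T[:,1],T[:,0],1)
print("edge y(x)",e,"edge at .53",np.polyval(e,.53),"yaw",np.degrees(np.arctan(e[0])),-np.degrees(np.arctan(t[0])),"far x at y=0",np.polyval(t,0))
go((.547,.090,.17,1.571))
E
```

```text
edge y(x) [ 0.24923922 -0.21512606] edge at .53 -0.08302926828210955 yaw 13.995210747369683 3.533305773051279 far x at y=0 0.7333869759050038
[-0.5027, -0.3911, 0.0612] [-0.0001, 0.0001, 0.2067] t 0.1
```

>>> move_arm:
  moves:
    - [[1,-0.5027,-0.3911,0.061,0,0,0.2067],[1,-0.5027,-0.3911,0.061,0,0,0.2067],[1,-0.5027,-0.3911,0.061,0,0,0.2067],[1,-0.5027,-0.3911,0.061,0,0,0.2067],[1,-0.5027,-0.3911,0.061,0,0,0.2067]]

```text
clock: 0.6
position: [0.3168, 0.4002, 0.2073]
tool_rot: [-3.142, -0.0, 2.114]
force: [0.1, 0.9, -0.2]
grip_width: 0.0857
finger_force: 0.0
```

```bash
python3 -c "
from h import *
go((.547,.090,.17,1.571))"
```

```text
[-0.3846, 0.0369, 0.0373] [-0.0, 0.0, 0.0864] t 0.6
```

>>> move_arm:
  moves:
    - [[1,-0.385,0.037,0.037,0,0,0.0864],[1,-0.385,0.037,0.037,0,0,0.0864],[1,-0.385,0.037,0.037,0,0,0.0864],[1,-0.385,0.037,0.037,0,0,0.0864],[1,-0.385,0.037,0.037,0,0,0.0864]]

```text
clock: 1.1
position: [0.4663, 0.2016, 0.1834]
tool_rot: [3.142, 0.0, 1.574]
force: [1.9, 1.2, 0.7]
grip_width: 0.0855
finger_force: 0.0
```

```bash
python3 -c "
from h import *
go((.547,.090,.17,1.571))"
```

```text
[-0.1118, 0.0804, 0.0135] [0.0, 0.0, 0.0004] t 1.1
```

>>> move_arm:
  moves:
    - [[1,-0.1118,0.08,0.0135,0,0,0],[1,-0.1118,0.08,0.0135,0,0,0],[1,-0.1118,0.08,0.0135,0,0,0],[1,-0.1118,0.08,0.0135,0,0,0],[1,-0.1118,0.08,0.0135,0,0,0]]

```text
clock: 1.6
position: [0.5462, 0.0912, 0.1697]
tool_rot: [-3.141, 0.0, 1.575]
force: [-0.1, 0.2, -0.2]
grip_width: 0.0857
finger_force: 0.0
```

```bash
python3 - <<'E'
from h import *
s=bot.observe();print(np.round(s["position"],4),np.round(s["tool_rot"],3))
p=bot.camera_params("wrist");f=bot.grab_frame("wrist");cv2.imwrite("pics/w1.png",f[:,:,::-1])
import pickle;pickle.dump(p,open("w1.pkl","wb"));print(p)
E
```

```text
[0.5462 0.0912 0.1697] [-3.141  0.     1.575]
{'vertical_fov': 71.35551021176637, 'cx': 321.0985232710779, 'cy': 205.25953497743592, 'R': array([[ 9.99982799e-01,  5.81816348e-03, -7.41872266e-04],
       [ 5.79390716e-03, -9.60211225e-01,  2.79214674e-01],
       [ 9.12162542e-04, -2.79214170e-01, -9.60228418e-01]]), 't': array([-0.54668584,  0.06505148,  0.34511488])}
```

View pics/w1.png

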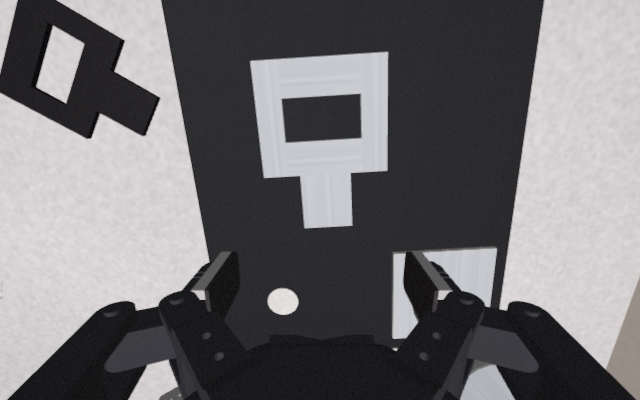

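The wrist view shows the plate: body corners (251,62), (387,52), (387,171), (264,178), tongue end (305,228)–(352,225). The disc at (283,301) is flat.

```bash
python3 - <<'E'
from h import *
import pickle;p=pickle.load(open("w1.pkl","rb"))
im=cv2.imread("pics/w1.png");g=cv2.cvtColor(im,cv2.COLOR_BGR2GRAY)
m=np.zeros_like(g);m[40:245,235:400]=g[40:245,235:400]>120
cs,_=cv2.findContours(m,cv2.RETR_CCOMP,cv2.CHAIN_APPROX_NONE)
for q in cs:
    if len(q)<60: continue
    a=cv2.approxPolyDP(q,5,True)[:,0]
    P=ray("wrist",a,.066,p);print(a.tolist(),(P*1000).round(1).tolist())
    print(cv2.minAreaRect((ray("wrist",q[:,0],.066,p)*1000).astype(np.float32)))
print((ray("wrist",[[393,253],[393,347]],.066,p)*1000).round(1))
E
```

```text
[[387, 52], [250, 61], [263, 176], [300, 176], [305, 228], [352, 225], [350, 173], [387, 170]] [[597.9, 217.5], [488.5, 210.4], [494.0, 117.2], [527.2, 117.4], [531.1, 67.8], [575.4, 71.0], [571.8, 120.4], [604.7, 123.3]]
((547.9176025390625, 141.8316192626953), (110.82610321044922, 145.87857055664062), 3.7600221633911133)
[[361, 95], [360, 138], [285, 141], [282, 98]] [[578.7, 185.4], [579.4, 150.8], [514.7, 147.9], [513.2, 182.7]]
((546.3692016601562, 166.80743408203125), (66.91936492919922, 37.04758071899414), 3.7405786514282227)
[[616.3  42.4]
 [625.  -69.1]]
```

```bash
python3 -c "
from h import *
go((.551,.095,.10,1.636),(.551,.095,.060,1.636))"
```

```text
[0.0027, 0.0053, 0.0699] [-0.0001, -0.0, -0.0094] t 1.65
[0.0027, 0.0053, 0.1099] [-0.0001, -0.0, -0.0094] t 1.65
```

>>> move_arm:
  moves:
    - [[0.68,0.0027,0.0053,0.03,0,0,-0.0095],[0.68,0.0027,0.0053,0.07,0,0,-0.0095],[0.68,0.0027,0.0053,0.09,0,0,-0.0095],[0.68,0.0027,0.0053,0.107,0,0,-0.0095],[0.68,0.0027,0.0053,0.107,0,0,-0.0095]]
  force: 20

```text
clock: 2.15
position: [0.5498, 0.0959, 0.0615]
tool_rot: [-3.138, 0.0, 1.639]
force: [0.1, 0.1, -0.2]
grip_width: 0.058
finger_force: 0.0
```

```bash
python3 - <<'E'
from h import *
s=bot.observe();print(np.round(s["position"],4),s["force"],s["grip_width"])
p=bot.camera_params("wrist");f=bot.grab_frame("wrist");cv2.imwrite("pics/w2.png",f[:,:,::-1])
E
```

```text
[0.5498 0.0959 0.0615] [ 0.14263005  0.12015263 -0.19830967] 0.057973550581201294
```

View pics/w2.png

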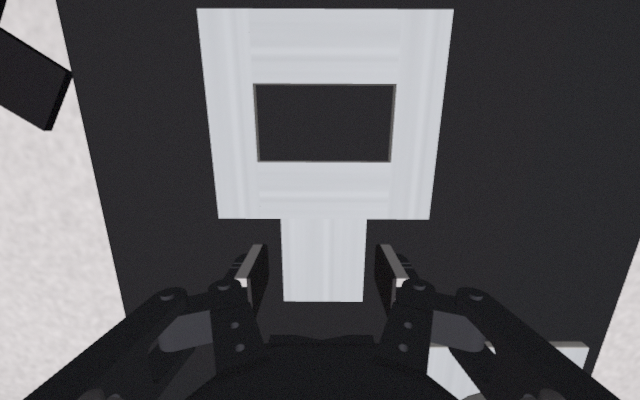

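The wrist view shows the tongue (cols 283–365) centred between the pads (265–378). I lower a little while watching the force.

>>> move_arm:
  moves:
    - [[0.62,0,0,0.001,0,0,0],[0.62,0,0,0.002,0,0,0],[0.62,0,0,0.003,0,0,0],[0.62,0,0,0.004,0,0,0],[0.62,0,0,0.004,0,0,0]]

```text
clock: 2.7
position: [0.5515, 0.0946, 0.0592]
tool_rot: [3.142, -0.0, 1.637]
force: [0.2, -0.0, 0.1]
grip_width: 0.0527
finger_force: 0.0
```

>>> move_arm:
  moves:
    - [[0.6,0,0,0.001,0,0,0],[0.6,0,0,0.002,0,0,0],[0.6,0,0,0.003,0,0,0],[0.6,0,0,0.003,0,0,0]]

```text
clock: 3.1
position: [0.5516, 0.0946, 0.0568]
tool_rot: [3.141, -0.0, 1.636]
force: [-5.2, -0.6, 16.0]
grip_width: 0.0515
finger_force: 8.2
```

>>> move_arm:
  moves:
    - [[0.6,0,0,-0.0025,0,0,0],[0.5,0,0,-0.0025,0,0,0],[0.4,0,0,-0.0025,0,0,0],[0.3,0,0,-0.0025,0,0,0],[0.3,0,0,-0.0025,0,0,0]]
  force: 40

```text
clock: 3.6
position: [0.5517, 0.0946, 0.0593]
tool_rot: [3.141, -0.0, 1.636]
force: [-3.8, -0.5, 15.8]
grip_width: 0.0437
finger_force: 38.5
```

>>> move_arm:
  moves:
    - [[0.3,0,0,-0.001,0,0,0],[0.3,-0.015,-0.004,-0.001,0,0,0],[0.3,-0.04,-0.01,-0.001,0,0,0],[0.3,-0.07,-0.015,-0.001,0,0,0],[0.3,-0.095,-0.02,-0.001,0,0,0]]

```text
clock: 4.1
position: [0.5373, -0.0035, 0.0595]
tool_rot: [-3.141, 0.001, 1.636]
force: [0.2, -0.0, 0.1]
grip_width: 0.0434
finger_force: 40.8
```

>>> move_arm:
  moves:
    - [[0.3,-0.025,0,0,0,0,0],[0.3,-0.05,0,0,0,0,0],[0.3,-0.075,0,0,0,0,0],[0.3,-0.1,0,0,0,0,0],[0.3,-0.1,0,0,0,0,0]]

```text
clock: 4.6
position: [0.5438, -0.1057, 0.0596]
tool_rot: [-3.141, 0.002, 1.632]
force: [0.1, -0.4, -0.9]
grip_width: 0.0433
finger_force: 40.8
```

```bash
python3 - <<'E'
from h import *
for n in("top","wrist"):
    f=bot.grab_frame(n)[:,:,::-1];cv2.imwrite(f"pics/{n}3.png",f)
a=cv2.imread("pics/top3.png")[130:240,265:455];b=cv2.imread("pics/wrist3.png")
a=cv2.resize(a,(518,300));b=cv2.resize(b,(480,300));o=np.zeros((600,520,3),np.uint8);o[:300,:518]=a;o[300:,:480]=b;cv2.imwrite("pics/m3.png",o)
E
```

```text
(no output)
```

View pics/m3.png

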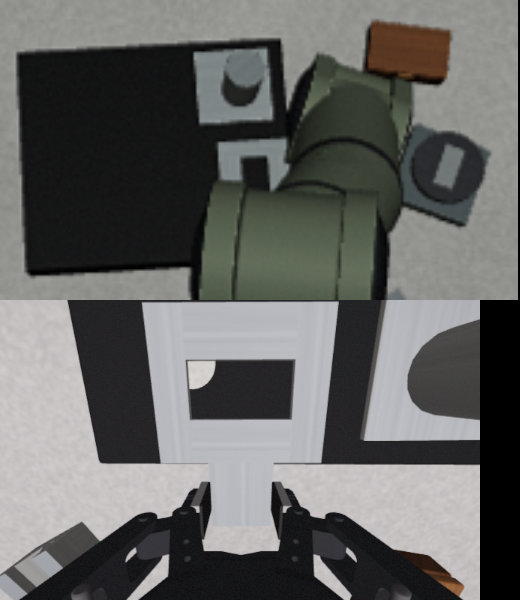

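The plate lies with nearly the whole tongue past the granite edge (wrist edge row ~463, pads beyond it). Blank, cylinder and disc mark are untouched. I release it, let it rest, then regrip deeper over the free side of the edge.

>>> move_arm:
  moves:
    - [[0.65,0,0,0,0,0,0],[0.65,0,0,0,0,0,0],[0.65,0,0,0,0,0,0],[0.65,0,0,0.006,0,0,0],[0.65,0,0,0.013,0,0,0]]

```text
clock: 5.2
position: [0.5445, -0.101, 0.0463]
tool_rot: [3.141, 0.0, 1.637]
force: [0.6, 0.8, -1.2]
grip_width: 0.0553
finger_force: 0.0
```

>>> move_arm:
  moves:
    - [[0.65,0,0,0,0,0,0],[0.3,0,0,0,0,0,0],[0.3,0,0,0,0,0,0],[0.3,0,0,0,0,0,0],[0.3,0,0,0,0,0,0]]
  force: 80

```text
clock: 5.7
position: [0.5443, -0.1013, 0.0467]
tool_rot: [-3.142, 0.0, 1.637]
force: [-2.3, 0.2, 1.1]
grip_width: 0.0428
finger_force: 81.0
```

```bash
python3 - <<'E'
from h import *
import pickle
p=bot.camera_params("wrist");f=bot.grab_frame("wrist")[:,:,::-1];cv2.imwrite("pics/w4.png",f)
s=bot.observe();print(s["position"],s["tool_rot"],s["clock"],s["force"])
g=cv2.cvtColor(f.copy(),cv2.COLOR_BGR2GRAY);print(g.shape)
# window: dark or disc hole inside plate -> hole contour
m=np.zeros_like(g);m[:300,150:480]=g[:300,150:480]>120
# window edges by profiles at granite-colour side
cs,h=cv2.findContours((g<110).astype(np.uint8),cv2.RETR_CCOMP,cv2.CHAIN_APPROX_NONE)
for q in cs:
    if 1500<cv2.contourArea(q)<30000:
        a=cv2.approxPolyDP(q,5,True)[:,0];print(a.tolist(),(ray("wrist",a,.066,p)*1000).round(1).tolist())
E
```

```text
[ 0.54430769 -0.10128204  0.04671389] [-3.14148614e+00 -1.19970387e-05  1.63654237e+00] 5.75 [-2.22756486  0.03047665  0.49991068]
(400, 640)
[[240, 76], [247, 163], [394, 162], [400, 76]] [[505.4, -14.0], [508.0, -49.3], [573.0, -44.5], [570.5, -9.6]]
[[243, 76], [283, 78], [278, 107], [258, 123], [244, 120]] [[506.6, -13.9], [522.9, -13.5], [521.1, -24.9], [512.8, -31.9], [506.8, -31.1]]
[[639, 33], [599, 52], [572, 83], [564, 125], [586, 156], [639, 166]] [[661.9, 12.1], [648.5, 4.5], [641.4, -7.5], [643.3, -24.0], [657.0, -36.2], [682.0, -38.9]]
[[465, 0], [439, 224], [369, 230], [639, 232], [639, 199], [497, 197], [533, 0]] [[591.4, 18.5], [598.3, -72.0], [565.6, -77.2], [694.1, -69.6], [687.8, -53.7], [622.4, -57.2], [617.3, 20.2]]
[[67, 0], [116, 227], [272, 230], [203, 226], [174, 0]] [[439.9, 8.3], [445.9, -83.8], [519.6, -80.3], [487.0, -80.5], [480.6, 11.0]]
```

>>> move_arm:
  moves:
    - [[0.3,0,0,-0.015,0,0,0],[0.3,0,0,-0.035,0,0,0],[0.3,0,0,-0.055,0,0,0],[0.3,0,0,-0.075,0,0,0],[0.3,0,0,-0.075,0,0,0]]

```text
clock: 6.25
position: [0.5459, -0.1016, 0.1249]
tool_rot: [3.137, 0.001, 1.636]
force: [1.0, -0.3, -2.5]
grip_width: 0.0429
finger_force: 81.6
```

```bash
python3 -c "
from h import *
go((.5326,-.3581,.12,1.636),(.5326,-.3581,.12,1.218));print(bot.observe()['grip_width'],bot.observe()['force'],bot.observe()['moment'])"
```

```text
[-0.2551, -0.0301, 0.0049] [0.0007, 0.0001, 0.0001] t 6.25
[-0.2551, -0.0301, 0.0049] [0.0007, -0.0001, 0.0666] t 6.25
0.04293768065879861 [ 1.0053825  -0.27548728 -2.48604333] [-0.1041532  -0.00405409  0.00043337]
```

>>> move_arm:
  moves:
    - [[0.3,-0.03,-0.003,0,0,0,0],[0.3,-0.07,-0.008,0,0,0,0],[0.3,-0.11,-0.013,0,0,0,0],[0.3,-0.145,-0.017,0,0,0,0],[0.3,-0.17,-0.02,0,0,0,0]]

```text
clock: 6.75
position: [0.5348, -0.2749, 0.1217]
tool_rot: [-3.141, 0.001, 1.635]
force: [0.2, 0.7, -1.9]
grip_width: 0.0428
finger_force: 81.5
```

```bash
python3 -c "
from h import *
go((.5326,-.3581,.115,1.218))"
```

```text
[-0.0828, -0.0075, 0.0067] [0.0, 0.0001, 0.0663] t 6.75
```

>>> move_arm:
  moves:
    - [[0.3,-0.03,-0.003,0,0,0,0.015],[0.3,-0.055,-0.005,0,0,0,0.035],[0.3,-0.083,-0.0075,0.007,0,0,0.055],[0.3,-0.083,-0.0075,0.007,0,0,0.0665],[0.3,-0.083,-0.0075,0.007,0,0,0.0665]]

```text
clock: 7.25
position: [0.5331, -0.3559, 0.1141]
tool_rot: [-3.141, 0.0, 1.217]
force: [0.2, 1.0, -2.2]
grip_width: 0.0427
finger_force: 81.7
```

```bash
python3 - <<'E'
from h import *
p=bot.camera_params("wrist");f=bot.grab_frame("wrist")[:,:,::-1].copy();cv2.imwrite("pics/w5.png",f)
s=bot.observe();print(s["position"],s["tool_rot"],s["clock"])
go((.5326,-.3581,.10,1.218))
E
```

```text
[ 0.53346899 -0.35515605  0.11431316] [-3.14086720e+00 -1.02324440e-04  1.22055949e+00] 7.3
[-0.0031, 0.0002, 0.0143] [-0.0001, -0.0, 0.0004] t 7.3
```

View pics/w5.png

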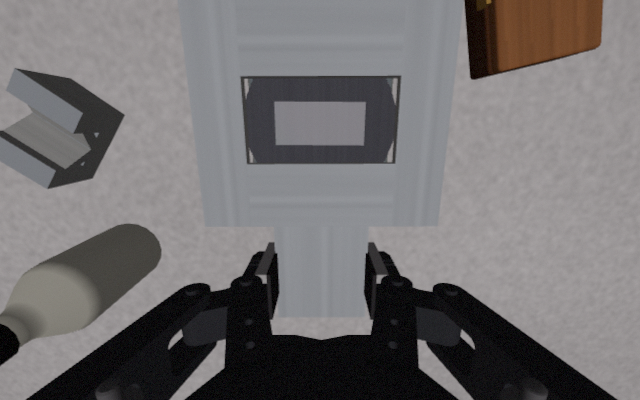

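The lit window (275–365, 101–146) is visible through the plate's window (243–399, 77–163), and parallel to it. I measure the offset.

```bash
python3 - <<'E'
from h import *
p=bot.camera_params("wrist");s=bot.observe();print(s["position"],s["tool_rot"])
lit=ray("wrist",[[275,101],[364,101],[365,146],[275,146]],.075,p)*1000
w=ray("wrist",[[242,77],[400,77],[396,163],[248,163]],s["position"][2]+.0193,p)*1000
for a in(lit,w):
    d=a[1]-a[0];e=a[2]-a[3];print(a.mean(0).round(1),np.linalg.norm(d).round(1),[round(np.degrees(np.arctan2(*v[::-1])),1) for v in(d,e)])
o=(lit.mean(0)-w.mean(0))/1000;R=Ro.from_euler("xyz",s["tool_rot"]);print("tool shift",R.inv().apply([*o,0]).round(4))
E
```

```text
[ 0.53346899 -0.35515605  0.11431316] [-3.14086720e+00 -1.02324440e-04  1.22055949e+00]
[ 557.1 -288.2] 54.8 [np.float64(-20.0), np.float64(-20.0)]
[ 558.4 -287.8] 64.5 [np.float64(-20.0), np.float64(-20.0)]
tool shift [-0.0008 -0.0011  0.    ]
```

>>> move_arm:
  moves:
    - [[0.3,-0.001,-0.001,0.015,0,0,0],[0.3,-0.001,-0.001,0.03,0,0,0],[0.3,-0.001,-0.001,0.042,0,0,0],[0.3,-0.001,-0.001,0.048,0,0,0],[0.3,-0.001,-0.001,0.048,0,0,0]]

```text
clock: 7.8
position: [0.5318, -0.3558, 0.0654]
tool_rot: [-3.14, -0.0, 1.219]
force: [-0.1, 0.1, -2.1]
grip_width: 0.0432
finger_force: 81.7
```

>>> move_arm:
  moves:
    - [[0.3,0,0,0.001,0,0,0],[0.3,0,0,0.002,0,0,0],[0.3,0,0,0.003,0,0,0],[0.3,0,0,0.004,0,0,0],[0.3,0,0,0.004,0,0,0]]

```text
clock: 8.3
position: [0.5324, -0.3561, 0.0627]
tool_rot: [3.141, 0.0, 1.219]
force: [0.1, -0.5, -2.0]
grip_width: 0.0429
finger_force: 81.7
```

Still carrying the weight (-2 N), so I keep lowering slowly until it touches.

>>> move_arm:
  moves:
    - [[0.3,0,0,0.0005,0,0,0],[0.3,0,0,0.001,0,0,0],[0.3,0,0,0.0015,0,0,0],[0.3,0,0,0.0015,0,0,0]]

```text
clock: 8.7
position: [0.5324, -0.3562, 0.0615]
tool_rot: [3.141, -0.0, 1.219]
force: [-0.4, 0.6, 5.5]
grip_width: 0.0427
finger_force: 82.4
```

>>> move_arm:
  moves:
    - [[0.55,0,0,0,0,0,0],[0.65,0,0,0,0,0,0],[0.7,0,0,0,0,0,0],[0.7,0,0,0,0,0,0],[0.7,0,0,-0.01,0,0,0]]
  force: 20

```text
clock: 9.2
position: [0.5317, -0.3557, 0.0705]
tool_rot: [-3.14, -0.0, 1.219]
force: [0.0, -0.3, 0.0]
grip_width: 0.0599
finger_force: 0.0
```

>>> move_arm:
  moves:
    - [[0.7,0,0,-0.02,0,0,0],[0.7,0,0,-0.05,0,0,0],[0.7,0,0,-0.09,0,0,0],[0.7,0,0,-0.13,0,0,0],[0.7,0,0,-0.13,0,0,0]]

```text
clock: 9.7
position: [0.5339, -0.3577, 0.2073]
tool_rot: [3.134, 0.001, 1.218]
force: [0.1, 0.1, 0.2]
grip_width: 0.0601
finger_force: 0.0
```

```bash
python3 - <<'E'
from h import *
f=bot.grab_frame("wrist")[:,:,::-1].copy();cv2.imwrite("pics/w6.png",f);b=bot.grab_frame("scene")[:,:,::-1].copy();cv2.imwrite("pics/s6.png",b)
o=np.zeros((600,480,3),np.uint8);o[:300]=cv2.resize(f,(480,300));o[300:]=cv2.resize(b[170:350,150:438],(480,300));cv2.imwrite("pics/m6.png",o)
E
```

```text
(no output)
```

View pics/m6.png

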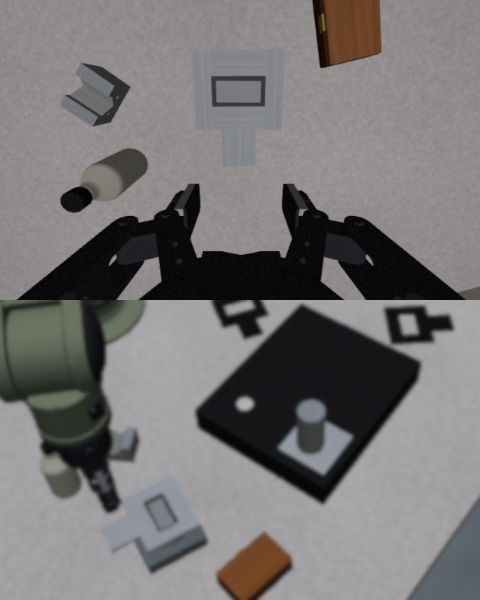

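The plate lies flat on the stage with the lit window framed evenly at (238,91). Cylinder, blank and bystanders are in place, and the gripper is clear.

```bash
python3 -c "
from workcell import bot
print(bot.job_done())"
```

```text
the job is handed in; nothing more can be done
None
```

The plate was slid across the granite until its tongue stuck out past the edge, rested there, then lifted and laid flat on the stage with its window centred over the lit one. It is released and the job is handed in; the last pictures show everything else where it was, but no verdict came back.

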